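# Gluing kit and sampling kit for a bronze repair

### The job

Make up two kits from the stock lying on the paper in the middle of the bench. For the gluing kit put the G-clamp, the long wooden block and the glue bottle with the pointed nozzle into the large steel tray; for the sampling kit put the flat-bladed scraper and the lidded glass jar into the small white tray. Everything must end up resting on the floor of its tray, not on the rim or on another thing, same side up as now with bottle and jar standing; set things down rather than drop them, knock nothing over, and leave the short block, the amber bottle and the bronze fragment where they are.

Things in the scene. Friction and masses are not known exactly. Their poses are not given: they have to be found in the camera images.
- clamp: G-clamp, green frame, steel screw, lying flat, 18 mm thick, 0.3 kg. Origin mid-outline on the underside, z up. Outline x -66..66, y -34..44 mm. Grip its spine: bar 12 mm wide (y), 18 high, along x from -66 to 26 mm at y = -28; balances at x = -12. Arms go from its ends to +y; screw along x at y = 20, sticking out to x = 66 with cross bar y 0..40. Throat: 34 mm of y free between spine and screw.
- long_block: The long pad block: plain pine, 90 (x) x 28 (y) x 22 mm high. Origin: centre of the underside; z up.
- short_block: The short pad block: the same pine and section but only 44 (x) x 28 (y) x 22 mm high; stays where it is. Origin: centre of the underside; z up.
- scraper: A flat scraper lying on the bench, 140 mm long along its x: dark wooden handle 14 mm wide and 13 mm high from x = -70 to +6 mm (grip it at about x = -8 mm, where it balances), short brass ferrule, then a flat steel blade 17 mm wide and 3 mm thick to x = +70 mm. Origin: on the underside, at the middle of its length; z up.
- glue_bottle: Glue bottle: small slim white plastic bottle with a long pointed conical nozzle cap, standing; body 34 mm in diameter up to 54 mm, nozzle point at 88 mm. Origin: centre of the underside; z up.
- jar: Sample jar: squat round clear glass jar with a wide metal screw lid, standing; 50 mm high, glass 52 mm in diameter, lid 56 mm in diameter from 36 to 50 mm height. Origin: centre of the underside; z up.
- reagent_bottle: Amber glass bottle with a glass stopper, standing, 44 mm in diameter, shoulder at 60 mm, 102 mm high; stays where it is. Origin: centre of the underside; z up.
- fragment: A loose, thin piece of corroded bronze, about 55 x 45 mm and 6 mm thick, lying among the stock; stays where it is. Origin: about the middle of its underside.
- large_tray: The large shallow tray: stainless steel, open, 260 (x) x 190 (y) mm outside and 20 mm high, walls and floor 3 mm thick (254 x 184 mm inside), loose, 0.75 kg. Origin: centre of its underside; x along its long side; z up. Its floor is 3 mm above the origin.
- small_tray: The small deeper tray: white enamelled, open, 190 (x) x 150 (y) mm outside and 30 mm high, walls and floor 3 mm thick (184 x 144 mm inside), loose, 0.6 kg. Origin: centre of its underside; x along its long side; z up. Its floor is 3 mm above the origin.
Things that resemble listed ones, but are neither listed nor needed, are in the scene too. Leave any blue look-alike of the long_block alone. Of the things shaped like the scraper, the wooden one is meant.

How it is judged:
At the end, for the whole second after the job is handed in: Clamp, long block and glue bottle in the large tray, scraper and jar in the small one; each rests on the tray floor (underside less than 8 mm above the tray's underside, floor at 3 mm), same side up and level within 0.1 rad, on no rim or other thing, at rest (x of clamp in the frame of large_tray between -0.1 and 0.1 m and y of clamp in the frame of large_tray between -0.07 and 0.07 m and z of clamp in the frame of large_tray between 0 and 0.008 m and angle between each of clamp, long_block, glue_bottle, scraper, jar's own z axis and vertical below 0.1 rad and linear speed of each of clamp, long_block, glue_bottle, scraper, jar below 0.02 m/s and angular speed of each of clamp, long_block, glue_bottle, scraper, jar below 0.2 rad/s and x of long_block in the frame of large_tray between -0.12 and 0.12 m and y of long_block in the frame of large_tray between -0.085 and 0.085 m and z of long_block in the frame of large_tray between 0 and 0.008 m and x of glue_bottle in the frame of large_tray between -0.115 and 0.115 m and y of glue_bottle in the frame of large_tray between -0.08 and 0.08 m and z of glue_bottle in the frame of large_tray between 0 and 0.008 m and x of scraper in the frame of small_tray between -0.085 and 0.085 m and y of scraper in the frame of small_tray between -0.068 and 0.068 m and z of scraper in the frame of small_tray between 0 and 0.008 m and x of jar in the frame of small_tray between -0.07 and 0.07 m and y of jar in the frame of small_tray between -0.05 and 0.05 m and z of jar in the frame of small_tray between 0 and 0.008 m); the robot touches nothing.
It fails at once if a thing for the kits is let go (dropped or thrown) with its underside more than 45 mm above the bench ((height (world z) of clamp above 0.045 m and contact force between the fingers and clamp below 0.05 N) or (height (world z) of long_block above 0.045 m and contact force between the fingers and long_block below 0.05 N) or (height (world z) of glue_bottle above 0.045 m and contact force between the fingers and glue_bottle below 0.05 N) or (height (world z) of scraper above 0.045 m and contact force between the fingers and scraper below 0.05 N) or (height (world z) of jar above 0.045 m and contact force between the fingers and jar below 0.05 N)).
It fails at once if the glue bottle or the jar is tipped over (more than 40 degrees) (angle between any of glue_bottle, jar's own z axis and vertical above 0.7 rad).
It fails at once if the short block is moved more than 20 mm from where it was (distance of short_block from where it was at the start of the episode above 0.02 m).
It fails at once if the amber bottle is moved more than 20 mm from where it was (distance of reagent_bottle from where it was at the start of the episode above 0.02 m).
It fails at once if the bronze fragment is moved more than 20 mm from where it was (distance of fragment from where it was at the start of the episode above 0.02 m).
It also fails if it takes over 128 s, if anything falls off the work surface, if the arm or the gripper's body presses on something with over 40 N, if the wrist force passes 120 N, or if a joint passes its speed limit or range.

### The arm

A 6-joint arm with a two-finger parallel gripper is mounted at the origin on the work surface. World frame = base frame: x ahead of the robot, y to its left, z up, the work surface at z = 0. Lengths are in m, angles in rad, forces in N, time in s.
With the tool pointing down it reaches from about 0.35 to 0.8 m from the base axis. Payload 7.3 kg.
Tool frame: the origin (TCP) lies between the finger pads; the fingertips stand 25 mm ahead of it and the grasp point (between the pads) lies 6 mm ahead of it (r.tip_extent is the distance from the TCP to the fingertips, in m); z points along the fingers, y is the direction in which the jaws open and shut (so a half turn about z gives the same grasp; the last joint's range is limited). The gripper opens to 85 mm and grips with 20 to 120 N. Pads are 22 mm wide; open, the fingers measure 114 mm over their backs; the gripper's body (76 mm by 85 mm) begins 54 mm behind the grasp point. The pads swing forward as they close: fully open they stand 13 mm farther back than shut.
Start: joints at [-0.146, 0.342, 1.524, -0, 1.275, -0.146], TCP at [0.525, 0, 0.256] pointing down, gripper open.
Joint ranges: [-2.53, 2.53], [-0.77, 2.02], [0.04, 2.7], [-1, 4.14], [0.28, 2.66], [-3.11, 3.11]. Speed limits (rad/s): [2.57, 2.57, 3.14, 3.14, 3.14, 3.14].

### API

Orientations are given as a unit quaternion [x, y, z, w].
In Python, from workcell import r, command_gripper, optics gives the robot as it stands. The module is installed in compiled form; this text tells all that it offers. Calls block until the motion is done:
- r.reach(position, orientation): joint-space move of the TCP to a pose.
- r.move_straight(position, orientation=None, speed=0.15, max_force=None): straight line of the TCP; orientation=None keeps the orientation; speed is the mean speed in m/s. With max_force (N) it stops when the force on the tool has changed by that much, and returns True; else False.
- r.movej(angles): joint-space move.
- command_gripper(opening, force=None): finger opening in m; force is the grip in N (None keeps the last); returns when the fingers have stopped.
- r.hold(seconds).
- r.solve_ik(position, orientation): joint angles nearest the present ones, or None.
- r.read_state(): the state.
- optics.get_image(name): name is "scene" or "side" or "wrist"; returns (picture, depth): 400x640x3 uint8, red, green, blue; 400x640 float32, m along the optical axis (not along the pixel's ray), 0 where there is no reading.
- optics.camera_model(name): a dict with "K" (3x3 intrinsics, pixels), "R" (3x3) and "t" (3): a world point X has camera coordinates R X + t; the wrist camera has in their place "tool_from_camera" (4x4, takes a point from camera to tool coordinates, whose origin is the TCP and whose axes are the flange's). Camera axes: x right, y down, z forward; pixel columns grow to the right and rows downward; lengths in m; the calibration is good to about 2 mm. A picture is of the moment at which its call begins: read the wrist's pose just before it. camera_model takes no time and is no camera call.
A pose or a line that the arm cannot do raises r.PlanningError and nothing moves.
- r.finish_job(): hands the job in, once; it reports no verdict.
The state is a dict: "time_s": time; "joint_positions": joint angles; "dq": joint speeds; "tau": joint torques, N m; "eef_pos": TCP position; "eef_rot": TCP orientation; "contact_force": force on the tool from outside, world axes, zero at the start; "torque": the same for the moment, N m; "grip_width": finger opening in m.
Only numpy, scipy, OpenCV 4.12 (cv2) and the standard library are available. Lean on these libraries where they do the work, as an engineer would, in place of code of your own. Each camera call takes 0.05 s, during which the arm holds its last target. There are 200 camera calls.

## Working session

There is one attempt and no reset: what is moved stays moved. The work goes in short steps, each a Python script; the robot and the scene stay as the last script left them, time stands still between calls to the robot, and variables do not carry over. Pictures are saved under pics/ and viewed, about 12 in all and at most 16, crops included, and the job is handed in when it is done.

```bash
mkdir -p pics; cat > h.py <<'E'
import numpy as np, cv2
from workcell import r, command_gripper, optics
from scipy.spatial.transform import Rotation as Ro
def snap(n,f):
    s=r.read_state(); im,d=optics.get_image(n); cv2.imwrite('pics/'+f+'.png',im[:,:,::-1]); 
    np.savez('pics/'+f+'.npz',im=im,d=d,p=s['eef_pos'],q=s['eef_rot']); return im,d,s
def cam(n,p=None,q=None):
    m=optics.camera_model(n); K=np.array(m['K'])
    if n!='wrist':
        R=np.array(m['R']); return K,R.T,-R.T@np.array(m['t'])
    T=np.array(m['tool_from_camera']); W=Ro.from_quat(q).as_matrix()
    return K,W@T[:3,:3],W@T[:3,3]+p
def ray(n,uv,z,p=None,q=None):
    K,A,c=cam(n,p,q); uv=np.atleast_2d(uv).astype(float)
    d=(A@np.linalg.inv(K)@np.c_[uv,np.ones(len(uv))].T).T
    return c+d*((z-c[2])/d[:,2])[:,None]
def cloud(n,d,p=None,q=None):
    K,A,c=cam(n,p,q); v,u=np.mgrid[:400,:640]
    P=np.stack([u,v,np.ones_like(u)],-1)@np.linalg.inv(K).T*d[...,None]
    return P@A.T+c
E
python3 - <<'E'
from h import *
for n in ['scene','side','wrist']:
    im,d,s=snap(n,n+'0'); K,A,c=cam(n,s['eef_pos'],s['eef_rot']); print(n,c.round(3),A[:,2].round(2),K[0,0])
print(s)
E
```

```text
scene [ 1.189 -0.245  0.645] [-0.73  0.26 -0.64] 410.85540934436386
side [ 0.255 -0.808  0.554] [ 0.25  0.8  -0.54] 452.0875232142647
wrist [0.524 0.073 0.374] [-0.   -0.29 -0.96] 309.1165456454087
{'time_s': 0.1, 'joint_positions': array([-1.45981924e-01,  3.42682934e-01,  1.52485790e+00,  2.05041758e-06,
        1.27538477e+00, -1.45955634e-01]), 'dq': array([-0.00063691, -0.00119713, -0.00097921, -0.00015398,  0.00106935,
        0.00090514]), 'tau': array([ 1.46845858e-03, -4.34446299e+01, -2.46491075e+01, -2.49143095e-04,
        4.66253536e-03,  6.72989302e-06]), 'eef_pos': array([5.24710320e-01, 7.49116638e-05, 2.55702107e-01]), 'eef_rot': array([ 7.07116130e-01,  7.07097118e-01, -3.96924417e-04, -5.35389706e-04]), 'contact_force': array([ 0.08235663, -0.68562509,  0.03362783]), 'torque': array([-0.02446698, -0.03276327, -0.04380082]), 'grip_width': 0.08520983805621965}
```

View pics/scene0.png

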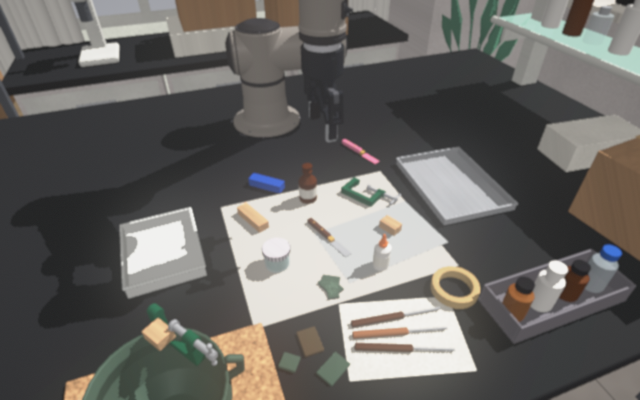

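View pics/side0.png

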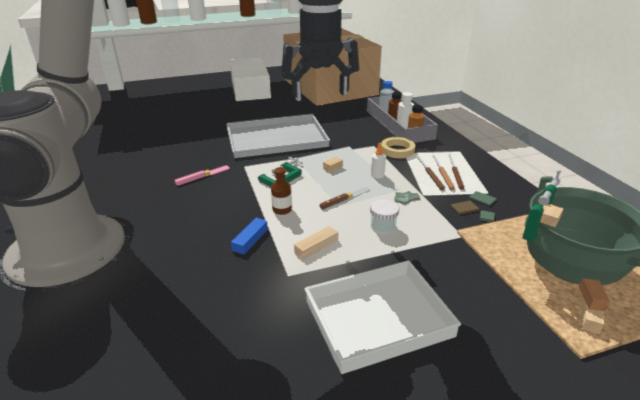

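View pics/wrist0.png

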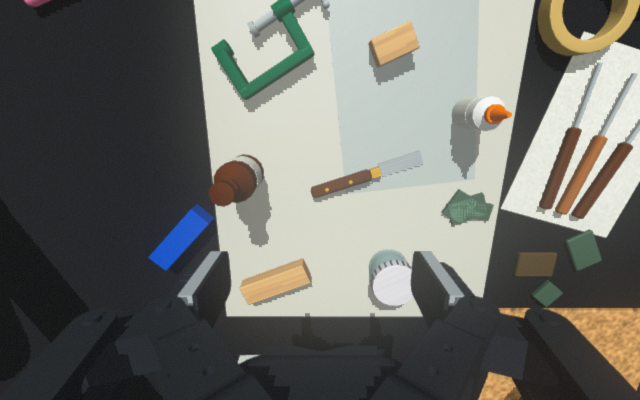

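The wrist view shows everything on the paper:
- Clamp around (265,45), short block (395,43), long pine block (276,282), jar (390,278), glue bottle (487,113), amber bottle (237,180), fragment (467,207).
- Scraper at (365,175): wooden handle, brass ferrule, flat blade.
- Look-alikes: a blue block at (180,238), a pink scraper at (360,150) in the scene view, and three thin tools on the white sheet at the right.

Next I'll measure with depth and masks.

```bash
cat > seg.py <<'E'
from h import *
def comps(n,f,zlo,zhi,amin=60,box=(.3,.8,-.45,.45)):
    D=np.load('pics/'+f+'.npz'); P=cloud(n,D['d'],D['p'],D['q'])
    m=(D['d']>0)&(P[...,2]>zlo)&(P[...,2]<zhi)&(P[...,0]>box[0])&(P[...,0]<box[1])&(P[...,1]>box[2])&(P[...,1]<box[3])
    k,l,st,ce=cv2.connectedComponentsWithStats(m.astype(np.uint8))
    for i in range(1,k):
        if st[i,4]<amin: continue
        Q=P[l==i]; rc=cv2.minAreaRect(Q[:,:2].astype(np.float32)*1000)
        rgb=D['im'][l==i].mean(0).round()
        print(n,'px',ce[i].round(),st[i,4],'xy',np.round(rc[0],1),'size',np.round(rc[1],1),'ang %.1f'%rc[2],'z95 %.4f'%np.percentile(Q[:,2],95),rgb)
    return P,D,l
if __name__=='__main__':
    P,D,_=comps('wrist','wrist0',.004,.12)
    for u,v in [(420,250),(300,120),(250,300)]: print('paper z',P[v,u])
    comps('scene','scene0',.005,.12,100)
    comps('side','side0',.005,.12,100)
E
python3 seg.py
```

```text
wrist px [267.  50.] 3089 xy [469.  132.2] size [108.9  62.4] ang 31.2 z95 0.0196 [ 73. 121.  97.]
wrist px [558.  29.] 1525 xy [773.3 147.3] size [24.3 69.4] ang 42.5 z95 0.0214 [157. 135.  81.]
wrist px [394.  44.] 1362 xy [600.  133.5] size [44.  28.2] ang 24.0 z95 0.0236 [208. 172. 122.]
wrist px [480. 112.] 1574 xy [689.9  64.5] size [34.  32.5] ang 85.6 z95 0.0802 [177. 159. 139.]
wrist px [236. 180.] 1990 xy [435.4  -3.1] size [36.2 43.9] ang 41.6 z95 0.1017 [107.  82.  68.]
wrist px [345. 182.] 845 xy [555.4 -16.8] size [91.7 14.6] ang 18.4 z95 0.0143 [133. 108.  84.]
wrist px [467. 208.] 1125 xy [708.1 -52.6] size [45.9 60. ] ang 80.7 z95 0.0075 [102. 127. 109.]
wrist px [543. 201.] 67 xy [798.3 -40.6] size [ 3.4 19.5] ang 0.0 z95 0.0108 [89. 73. 61.]
wrist px [181. 237.] 1656 xy [346.3 -89.2] size [91.6 28.1] ang 46.3 z95 0.0235 [ 35.  87. 192.]
wrist px [391. 277.] 1991 xy [ 609.4 -135.2] size [50.1 58.5] ang 2.7 z95 0.0512 [197. 200. 201.]
wrist px [523. 264.] 327 xy [ 791.6 -129.7] size [16.9 34.2] ang 0.8 z95 0.0082 [93. 80. 60.]
wrist px [275. 281.] 1736 xy [ 463.4 -15
[... 2307 characters left out ...]
 0.0070 [125. 142. 125.]
side px [335. 200.] 191 xy [556.6 -19.4] size [86.1 15.3] ang 17.4 z95 0.0134 [118.  92.  72.]
side px [384. 215.] 784 xy [ 615.2 -135.3] size [56.2 56.6] ang 14.0 z95 0.0504 [178. 180. 177.]
side px [249. 235.] 636 xy [349.6 -89.5] size [94.  30.8] ang 46.4 z95 0.0229 [ 56.  99. 174.]
side px [547. 246.] 1477 xy [ 778.9 -367.7] size [42.  85.4] ang 0.1 z95 0.1177 [55. 73. 61.]
side px [316. 241.] 709 xy [ 466.1 -152.6] size [91.3 30.6] ang 22.0 z95 0.0227 [193. 169. 138.]
side px [516. 274.] 2910 xy [ 772.3 -325.3] size [ 55.  249.4] ang 0.0 z95 0.0090 [202. 169. 127.]
side px [383. 313.] 4041 xy [ 502.6 -356.7] size [195.5 157.3] ang 1.8 z95 0.0307 [164. 166. 160.]
```

```bash
cat >> h.py <<'E'
def Q(a):  # tool down, jaws opening along world angle a (deg)
    return (Ro.from_euler('z',a,degrees=True)*Ro.from_matrix([[0,1,0],[1,0,0],[0,0,-1]])).as_quat()
E
python3 - <<'E'
from h import *
print(r.tip_extent)
r.reach([.54,.05,.28],Q(0)); 
im,d,s=snap('wrist','w1'); print(s['time_s'])
cv2.imwrite('pics/w1x.png',cv2.resize(im[60:330,130:560,::-1],None,fx=1.8,fy=1.8,interpolation=cv2.INTER_CUBIC))
P=cloud('wrist',d,s['eef_pos'],s['eef_rot'])
def near(x,y,rad,zl,zh): 
    m=(d>0)&(np.hypot(P[...,0]-x,P[...,1]-y)<rad)&(P[...,2]>zl)&(P[...,2]<zh); return m
for nm,a in dict(jar=(.614,-.135,.05,.044,.06),glue=(.692,.064,.04,.02,.05),glueTop=(.692,.064,.04,.06,.1)).items():
    m=near(*a); X=P[m]; print(nm,m.sum(),cv2.minEnclosingCircle((X[:,:2]*1000).astype(np.float32)),X[:,2].max())
hsv=cv2.cvtColor(im,cv2.COLOR_RGB2HSV)
g=near(.475,.135,.09,.012,.024)&(hsv[...,0]>50)&(hsv[...,0]<90)&(hsv[...,1]>90)
X=(P[g][:,:2]*1000).astype(np.float32); rc=cv2.minAreaRect(X); print('clamp green',g.sum(),rc)
for lo in (.6,):
    for a in (near(.463,-.152,.06,.015,.03),near(.556,-.018,.055,.008,.02)):
        print('rect',a.sum(),cv2.minAreaRect((P[a][:,:2]*1000).astype(np.float32)))
v,u=np.where(g); print('u',u.min(),u.max(),'v',v.min(),v.max())
m=near(.463,.14,.12,.006,.03); rc=cv2.minAreaRect((P[m][:,:2]*1000).astype(np.float32)); print('all',rc)
E
```

```text
0.025
0.4917
jar 1301 ((612.83984375, -134.3749237060547), 28.99754524230957) 0.05212715822453645
glue 312 ((690.6752319335938, 64.7923583984375), 17.137481689453125) 0.04983229581399157
glueTop 292 ((690.5036010742188, 64.92838287353516), 9.97519302368164) 0.08934234601295715
clamp green 1643 ((462.9389953613281, 128.92970275878906), (94.76951599121094, 60.40283203125), 31.110206604003906)
rect 1211 ((463.19140625, -151.85354614257812), (90.7509536743164, 29.113780975341797), 21.864500045776367)
rect 638 ((553.4660034179688, -17.134235382080078), (87.74799346923828, 14.034582138061523), 18.077117919921875)
u 210 300 v 54 141
all ((496.0072021484375, 127.57817077636719), (151.41650390625, 114.74508666992188), 38.15803527832031)
```

View pics/w1x.png

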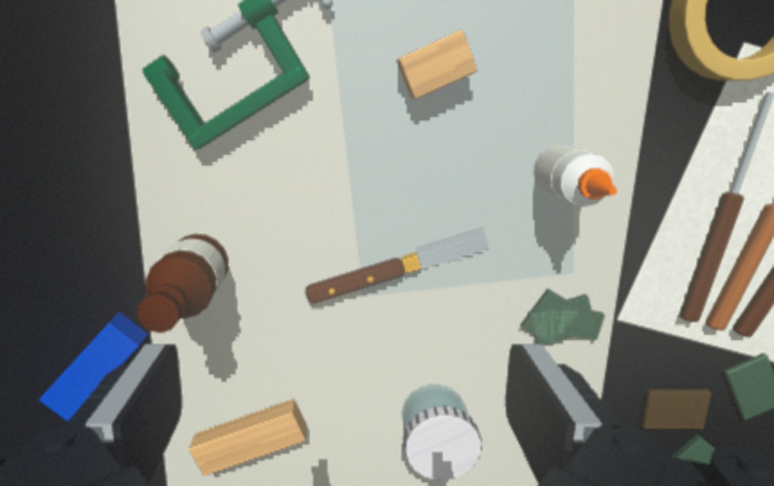

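The crop confirms each target:
- **Scraper:** wooden handle with brass ferrule, crop (395,265).
- **Long block:** pine, (250,437), not the blue one at (95,365) or the short one at (437,63).
- **Clamp:** its spine runs from (195,140) to (305,75).
- **Glue bottle:** orange nozzle, (575,175).
- **Jar:** (440,430).

The measured sizes match the listed ones (90.7x29, 94.8x60, Ø57, Ø34). I'll pick the scraper first.

```bash
cat > pp.py <<'E'
from h import *
TR=dict(L=((.512,.3565),-3.1),S=((.5022,-.3562),2.0))
def tray(t,x,y):
    (cx,cy),a=TR[t]; a=np.radians(a); return np.array([cx+x*np.cos(a)-y*np.sin(a), cy+x*np.sin(a)+y*np.cos(a)])
ZC=.20
def st(msg):
    s=r.read_state(); print(msg,'t%.1f'%s['time_s'],s['eef_pos'].round(4),'w%.4f'%s['grip_width'],'F',s['contact_force'].round(1)); return s
def pick(xy,a,z,op,force,lift=ZC):
    command_gripper(op,force); r.reach([*xy,.16],Q(a))
    b=r.move_straight([*xy,z+.02],speed=.2); c=r.move_straight([*xy,z],speed=.06,max_force=12); st('down %s'%c)
    command_gripper(0.,force); st('grip'); r.move_straight([*xy,lift],speed=.2); st('lift')
def place(xy,a,z,op):
    r.reach([*xy,ZC],Q(a)); r.move_straight([*xy,z+.02],speed=.2); st('over')
    c=r.move_straight([*xy,z-.001],speed=.04,max_force=10); st('set %s'%c)
    r.hold(.2); command_gripper(op); st('open'); r.move_straight([*xy,ZC],speed=.2); st('up')
E
cat > a.py <<'E'
from pp import *
pick([.5708,-.0115],-72,.028,.035,50)
E
python3 a.py
```

```text
down False t3.3 [ 0.5706 -0.0115  0.0277] w0.0352 F [ 0.1 -0.7 -0. ]
grip t3.7 [ 0.5711 -0.0116  0.0284] w0.0123 F [-1.2  0.2  1.5]
lift t4.7 [ 0.5701 -0.0114  0.1988] w0.0120 F [-0.1 -0.2  0.2]
```

```bash
cat > a.py <<'E'
from pp import *
place(tray('S',-.008,-.035),-88,.0315,.032)
r.hold(.1); snap('side','s1'); snap('wrist','w2')
pick([.6135,-.1345],0,.058,.085,40)
snap('side','s2')
E
python3 a.py; python3 -c "
import cv2;a=cv2.imread('pics/s1.png')[200:400,220:540];b=cv2.imread('pics/s2.png')[100:300,220:540]
cv2.imwrite('pics/c1.png',cv2.resize(cv2.vconcat([a,b]),None,fx=1.5,fy=1.5))"
```

```text
over t7.0 [ 0.4963 -0.3917  0.0528] w0.0126 F [ 1.3  0.2 -0.6]
set True t7.5 [ 0.4952 -0.3913  0.0314] w0.0124 F [0.4 0.4 5.6]
open t8.0 [ 0.4948 -0.3908  0.0306] w0.0320 F [0.4 0.1 0.3]
up t9.0 [ 0.4949 -0.391   0.1987] w0.0316 F [-0.4  0.1 -0.5]
down False t11.9 [ 0.6134 -0.1344  0.0578] w0.0850 F [ 0.1 -0.9  0.5]
grip t12.3 [ 0.6139 -0.1346  0.0587] w0.0542 F [-0.2  0.4  4.2]
lift t13.2 [ 0.6127 -0.1342  0.1984] w0.0543 F [-0.4 -0.7 -1.4]
```

View pics/c1.png

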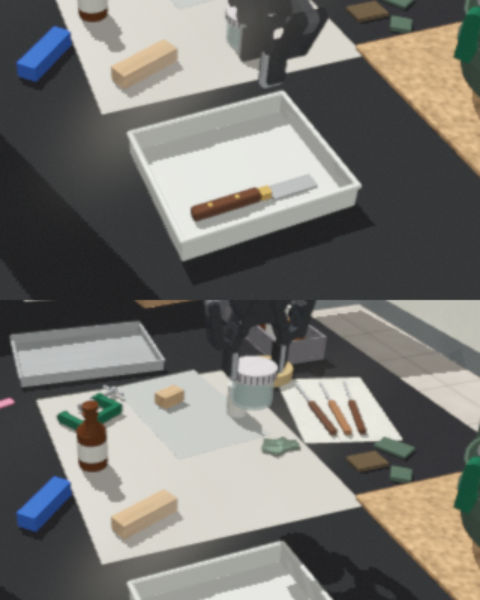

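The scraper lies flat on the small tray's floor (crop 250,195) and the jar is held upright (crop 255,385). Next I'll place the jar and pick the long block.

```bash
cat > a.py <<'E'
from pp import *
place(tray('S',.005,.032),0,.061,.08)
snap('side','s3')
pick([.4635,-.1518],-68,.029,.055,60)
place(tray('L',-.04,-.05),-93.1,.032,.046)
snap('scene','sc3')
E
python3 a.py; python3 -c "
import cv2;a=cv2.imread('pics/s3.png')[200:400,220:540];b=cv2.imread('pics/sc3.png')[100:300,220:540]
cv2.imwrite('pics/c2.png',cv2.resize(cv2.vconcat([a,b]),None,fx=1.5,fy=1.5))"
```

```text
over t14.8 [ 0.5072 -0.3238  0.082 ] w0.0547 F [ 0.5 -0.4 -1.2]
set True t15.3 [ 0.5055 -0.324   0.0616] w0.0541 F [-1.8  0.5  6.2]
open t15.9 [ 0.5055 -0.3235  0.0607] w0.0799 F [-0.   0.5 -0.7]
up t16.8 [ 0.5055 -0.3236  0.1988] w0.0797 F [ 0.2 -0.2 -0.6]
down False t19.6 [ 0.4634 -0.1517  0.0288] w0.0547 F [ 0.2  0.  -0.2]
grip t20.0 [ 0.4638 -0.1519  0.0295] w0.0268 F [-0.5 -0.2  4.6]
lift t21.0 [ 0.4629 -0.1515  0.199 ] w0.0265 F [-0.1 -0.1 -0.6]
over t23.6 [0.4702 0.3088 0.053 ] w0.0267 F [-0.1 -0.3 -0.4]
set True t24.1 [0.4692 0.3087 0.0325] w0.0269 F [-1.  -0.   4.4]
open t24.6 [0.4687 0.3084 0.0318] w0.0461 F [ 0.1 -0.1  0.4]
up t25.6 [0.4687 0.3084 0.1989] w0.0464 F [-0.2 -0.7  0.9]
```

View pics/c2.png

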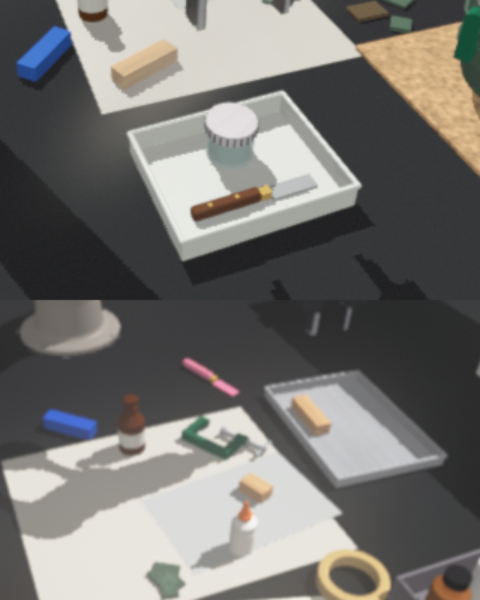

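The jar stands beside the scraper (crop 232,130) and the long block lies flat in the large tray (crop 310,412). Next is a close look at the clamp, then pick and place it.

```bash
cat > a.py <<'E'
from pp import *
r.reach([.48,.07,.25],Q(0)); im,d,s=snap('wrist','w4')
P=cloud('wrist',d,s['eef_pos'],s['eef_rot']); hsv=cv2.cvtColor(im,cv2.COLOR_RGB2HSV)
g=(d>0)&(P[...,2]>.012)&(P[...,2]<.024)&(np.hypot(P[...,0]-.475,P[...,1]-.135)<.09)&(hsv[...,0]>50)&(hsv[...,0]<90)&(hsv[...,1]>90)
c,sz,a=cv2.minAreaRect((P[g][:,:2]*1000).astype(np.float32)); print(c,sz,a)
assert abs(a-31)<3 and abs(max(sz)-94)<4
t=np.radians(a); R=np.array([[np.cos(t),-np.sin(t)],[np.sin(t),np.cos(t)]])
S=((P[g][:,:2]*1000-c)@R); sp=S[(abs(S[:,0]-8)<25)&(S[:,1]<-10)]
print('spine y',np.percentile(sp[:,1],[1,50,99]))
gy=(np.percentile(sp[:,1],1)+np.percentile(sp[:,1],99))/2
xy=(np.array(c)+R@[8,gy])/1000; print('grip',xy, 'earlier .4823 .1126')
pick(xy,a-90,.027,.034,70)
snap('side','s4')
E
python3 a.py; python3 -c "
import cv2;a=cv2.imread('pics/w4.png')[0:250,100:500];b=cv2.imread('pics/s4.png')[0:250,120:520]
cv2.imwrite('pics/c3.png',cv2.resize(cv2.vconcat([a,b]),None,fx=1.2,fy=1.2))"
```

```text
(463.2120666503906, 129.35459899902344) (94.35662078857422, 60.36829376220703) 31.074071884155273
spine y [-29.98141338 -24.69734438 -14.74826648]
grip [0.48160759 0.11432826] earlier .4823 .1126
down False t30.0 [0.4814 0.1143 0.0267] w0.0344 F [ 0.5 -0.1 -0.1]
grip t30.4 [0.482  0.1143 0.0275] w0.0098 F [-0.4 -0.7  5.1]
lift t31.4 [0.4807 0.1143 0.1987] w0.0101 F [ 0.2 -0.1 -3.8]
```

View pics/c3.png

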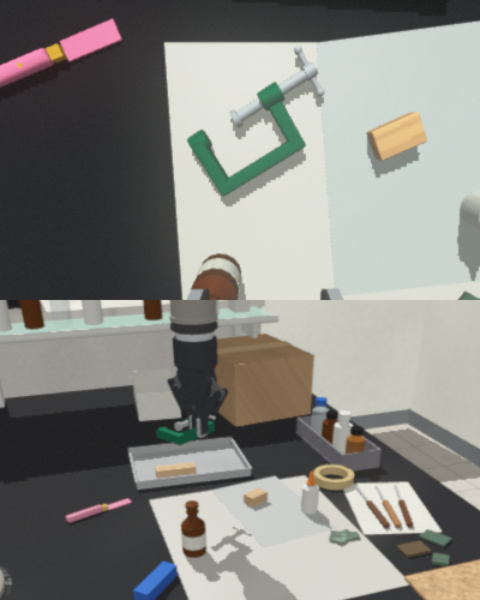

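The clamp is held level by its spine (crop 185,433), with the cross bar at its +x end as assumed. I'll set it down, then pick and place the glue bottle.

```bash
cat > a.py <<'E'
from pp import *
place(tray('L',-.057,.010),-93.1,.030,.028)
snap('wrist','w5')
pick([.6912,.0645],0,.050,.062,35)
snap('side','s5')
E
python3 a.py; python3 -c "
import cv2;a=cv2.imread('pics/w5.png')[0:250,100:500];b=cv2.imread('pics/s5.png')[0:250,120:520]
cv2.imwrite('pics/c4.png',cv2.resize(cv2.vconcat([a,b]),None,fx=1.2,fy=1.2))"
```

```text
over t33.3 [0.4567 0.3696 0.0512] w0.0102 F [ 0.2  0.1 -3. ]
set True t33.8 [0.4554 0.3695 0.0305] w0.0097 F [-1.2 -0.3  5.4]
open t34.4 [0.4547 0.369  0.0294] w0.0278 F [0.7 0.2 1.3]
up t35.4 [0.455  0.3692 0.1988] w0.0278 F [ 0.   0.2 -0.7]
down False t38.8 [0.691  0.0645 0.0497] w0.0621 F [0.4 0.4 0. ]
grip t39.2 [0.6916 0.0645 0.0505] w0.0329 F [0.4 0.4 2.8]
lift t40.1 [0.6905 0.0645 0.1984] w0.0330 F [ 0.3 -0.2  0.1]
```

View pics/c4.png

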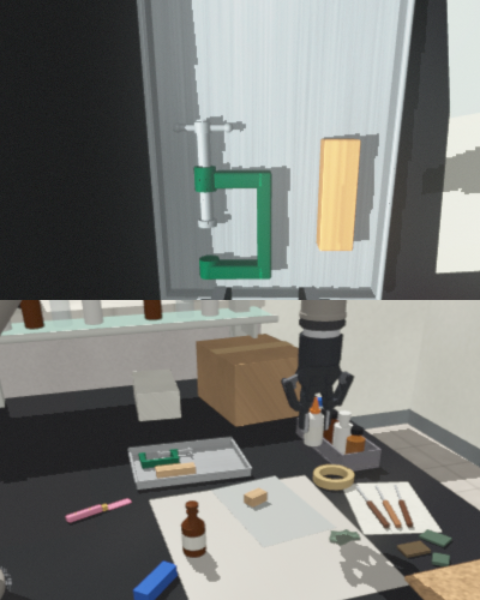

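The clamp and block lie clear of each other in the large tray, with the top half of the view free. The glue bottle is held upright (crop 315,428).

```bash
cat > a.py <<'E'
from pp import *
place(tray('L',.075,-.012),0,.053,.05)
r.reach([.5,0,.28],Q(0)); snap('side','s6'); snap('scene','sc6')
E
python3 a.py; python3 - <<'E'
from seg import *
for n,f in (('scene','sc6'),('side','s6')):
    print(n); comps(n,f,.0055,.12,40,(.32,.75,-.46,.46))
b=cv2.imread('pics/sc6.png')[110:330,100:540];a=cv2.imread('pics/s6.png')[90:400,190:530]
cv2.imwrite('pics/c5.png',cv2.hconcat([cv2.resize(b,(440,310)),a]))
E
```

```text
over t42.0 [0.5874 0.3402 0.0743] w0.0329 F [-0.3  0.  -0.6]
set True t42.5 [0.5864 0.3405 0.0533] w0.0331 F [-1.  -1.3  4.7]
open t43.0 [0.5856 0.3402 0.0522] w0.0501 F [-0.2  0.4  0.2]
up t43.9 [0.5856 0.3402 0.1986] w0.0497 F [-0.4  0.4 -0.4]
scene
scene px [457. 183.] 2324 xy [510.4 358. ] size [197.4 268.7] ang 86.6 z95 0.0579 [128. 132. 128.]
scene px [307. 185.] 569 xy [437.7  -7.8] size [43.3 36.6] ang 62.7 z95 0.1003 [123. 105.  97.]
scene px [427. 176.] 385 xy [469.7 307.7] size [30.3 93.8] ang 87.6 z95 0.0259 [192. 164. 132.]
scene px [267. 183.] 377 xy [347.7 -89. ] size [92.7 31.7] ang 47.5 z95 0.0232 [ 75. 100. 177.]
scene px [157. 254.] 2074 xy [ 501.2 -355.7] size [198.2 155.5] ang 2.0 z95 0.0314 [167. 166. 163.]
scene px [390. 225.] 281 xy [601.5 133.8] size [45.4 29.6] ang 23.6 z95 0.0233 [202. 176. 144.]
scene px [176. 242.] 801 xy [ 492.2 -310.6] size [54.4 97.1] ang 50.6 z95 0.0542 [162. 163. 164.]
scene px [144. 251.] 264 xy [ 490.5 -392. ] size [113.4  16.2] ang 2.5 z95 0.0176 [136. 115. 101.]
scene px [331. 285.] 210 xy [710.1 -49.6] size [58.2 41.5] ang 8.0 z
[... 390 characters left out ...]
z95 0.0224 [178. 153. 121.]
side px [281. 192.] 742 xy [432.5 -11.7] size [36.7 43.5] ang 49.6 z95 0.0994 [112.  90.  74.]
side px [405. 197.] 95 xy [709.3 -50.7] size [57.2 41.6] ang 10.7 z95 0.0073 [129. 146. 129.]
side px [251. 233.] 564 xy [349.4 -89.1] size [93.1 29.8] ang 46.0 z95 0.0227 [ 58. 101. 176.]
side px [509. 282.] 282 xy [ 747.2 -330.9] size [  5.5 256.7] ang 0.0 z95 0.0090 [198. 165. 123.]
side px [381. 310.] 4912 xy [ 502.7 -356.7] size [196.4 156.5] ang 1.7 z95 0.0527 [164. 166. 162.]
side px [417. 323.] 84 xy [ 553.6 -390. ] size [17.4 39.5] ang 88.3 z95 0.0070 [122. 124. 123.]
side px [374. 335.] 577 xy [ 483.7 -392.9] size [97.  15.3] ang 2.4 z95 0.0165 [112.  83.  61.]
```

View pics/c5.png

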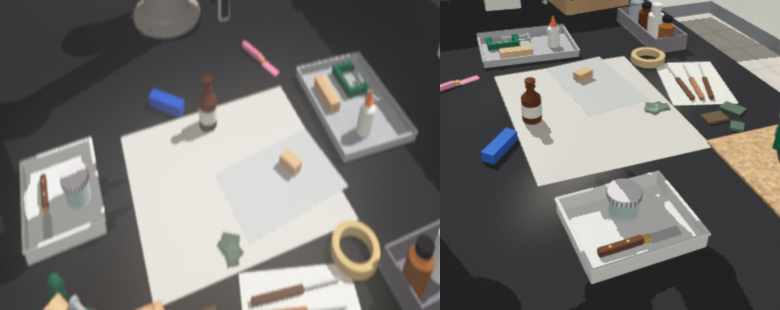

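All five things are upright in their trays. Top heights match items resting on the 3 mm floor (block 26 mm, scraper 17 mm, jar 54 mm), and the bystanders are at their starting positions. I'm handing the job in.

```bash
python3 -c "
from h import *
r.hold(.3); print(r.finish_job(), r.read_state()['time_s'])"
```

```text
the job is handed in; nothing more can be done
the job is handed in; nothing more can be done
```

I placed both kits and handed the job in after about 45 s of robot time. The clamp, long block and glue bottle are in the large tray. The scraper and jar are in the small one.

- **Setting down:** each thing was lowered until the arm felt light contact (about 4 to 6 N), at the height expected for the tray floor, and then released.
- **Resting on the floor:** the last scene and side views show all five things same side up, with bottle and jar standing, clear of each other and of the rims. Measured tops fit the tray floor: block 26 mm (25 expected), scraper 17 mm (16 expected), jar 53–54 mm (53 expected). The clamp and glue bottle merged with the tray in the final depth data, so I checked those two only by contact height and by eye.
- **Left in place:** the short block, amber bottle and bronze fragment measured within about 2 mm of their starting positions in the scene view. In the side view the amber bottle could not be compared, because it had merged with the clamp in the first picture.

No check failed. The hand-in gave no verdict.

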